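# Open the bench air outlet for a blow-out

## Robot

A 6-joint arm with a two-finger parallel gripper is mounted at the origin on a cart in front of the work surface, level with it; the furniture and walls round the work are solid. World frame = base frame: x ahead of the robot, y to its left, z up, the work surface at z = 0. Lengths are in m, angles in degrees, forces in N, time in s.
With the tool pointing down it reaches from about 0.275 to 0.75 m from the base axis. Payload 10.2 kg.
Tool frame: the origin (TCP) lies at the very end of the fingers, on their centre line; the grasp point (between the pads) lies 19 mm behind it; z points along the fingers, x is the direction in which the jaws open and shut, and the axes are right-handed (so a half turn about z gives the same grasp; the last joint's range is limited). The gripper opens to 85 mm and grips with 20 to 120 N. Pads are 22 mm wide; open, the fingers measure 114 mm over their backs; the gripper's body (76 mm by 85 mm) begins 54 mm behind the grasp point. The pads swing forward as they close: fully open they stand 13 mm farther back than shut.
Start: joints at [63.117, 17.928, 85.812, -0, 76.261, -12.8], TCP at [0.128, 0.509, 0.231] pointing down, gripper open.
Joint ranges: [-168.41, 168.41], [-55.51, 124.54], [10.69, 146.95], [-70.63, 250.63], [1, 178], [-165.06, 165.06]. Speed limits (degrees/s): [136.94, 136.94, 172.46, 180, 180, 180].

## Interface

Orientations are given as [roll, pitch, yaw] about the fixed x, y, z axes, in that order (R = Rz(yaw) Ry(pitch) Rx(roll)).
In Python, from station import env gives the robot as it stands. The module is installed in compiled form; this text tells all that it offers.
- The arm moves only by the tool jog_arm, never from a script. Its argument "commands" is a list of rows, each an object of numbers: "tx", "ty", "tz": the shift along the tool's x, y, z in mm; "wx", "wy", "wz": the turn, a rotation vector about the tool's x, y, z in degrees; "hand": the opening, from 0 (shut) to 1 (fully open). In form: [{"tx": .., "ty": .., "tz": .., "wx": .., "wy": .., "wz": .., "hand": ..}, ...]. A call has exactly 5 rows; each row shifts and turns the commanded pose from where the row before left it, along the tool's axes as they then stand; what a row does not reach is not made up. A row lasts 1/8 s, in which the tool goes at most 62.5 mm and 10.7 degrees, less where a joint would pass 70% of its speed; a pose out of reach is approached as far as the arm can. A call is refused whole if a number of a shift passes 62.5 or a number of a turn 10.7, either way. A call with a gripper value outside its range is refused whole. The fingers move at their own pace and stop on an object; "grip_force" is the grip in N (left out, the last holds). Time passes only in rows, so rows that do not move let the fingers close, or fill a call up. It gives the time, the measured TCP pose, the force and the opening at its end, in the units of the state.
- env.read_state(): the state, without advancing time (a new reading comes with each control period).
- env.camera(name): name is "side" or "top"; returns a dict with "pixels" (384x512x3 uint8, red, green, blue), "K" (3x3 intrinsics, pixels), "R" (3x3) and "t" (3): a world point X has camera coordinates R X + t. Camera axes: x right, y down, z forward; pixel columns grow to the right and rows downward; lengths in m; the calibration is good to about 2 mm. A picture is of the moment at which its call begins. There is no depth.
- env.hand_in(): hands the job in, once; it reports no verdict.
The state is a dict: "clock": time; "joint_pos": joint angles; "qvel": joint speeds; "joint_torque": joint torques, N m; "position": TCP position; "orientation": TCP orientation; "contact_force": force on the tool from outside, world axes, zero at the start; "ft_torque": the same for the moment, N m; "width": finger opening in m.
Only numpy, scipy, OpenCV 4.12 (cv2) and the standard library are available. Lean on these libraries where they do the work, as an engineer would, in place of code of your own. Each camera call takes 0.05 s, during which the arm holds its last target.

## Task

Get the bench air outlet ready to blow its line out: swing the steel dust cover on the outlet block aside about its pin until the port is wholly uncovered and leave it there. Only after that open the valve: lift the lockout collar on the valve lever, push the lever away through its gate to the far end, and let the collar drop into the far notch. Then let go, without shifting the loose parts lying around.

Things in the scene. Friction and masses are not known exactly. Their poses are not given: they have to be found in the camera images.
- port_cover (a joint): Angle of the flat steel dust cover about its single upright pin, rad. 0 = closed over the port, against a small stop peg; grows as the cover turns counter-clockwise seen from above (its free end, which points to the block's -x when closed, goes to the block's -y); stop at 1.75. It starts between 0 and 0.2. The port mouth is wholly clear from about 1.0 on. Stiff enough to stay where it is left; about 1 N at the ear moves it.
- cover_pin (a point): The cover's pin on the outlet block (a grey plate 116 x 84 mm, 8 mm thick, bolted to the bench, carrying a round 48 mm port boss and the pin post): point on the pin's axis at the cover's upper face, 55 mm above the bench; a screw head stands 6 mm higher. Axes: those of the block, z up; the block's x points roughly away from the robot. The port's centre lies 40 mm from the pin towards -x.
- port_mouth (a point): Centre of the mouth of the port, 50 mm above the bench: a brass ring, 42 mm outside, 28 mm inside. The cover closes it: a disc 48 mm in diameter, 4 mm thick (underside 51 mm, upper face 55 mm above the bench), centred 40 mm from the pin.
- cover_ear (a point): Middle of the upright thumb ear at the cover's free end, 62 mm from the pin's axis, 65 mm above the bench. The ear is a steel plate 16 mm long (along the cover, its x axis), 6 mm thick (across, y), and stands from the cover to 75 mm above the bench. The cover ends 8 mm beyond the ear's middle. Axes turn with the cover: x from the ear to the pin, z up.
- lever_pivot (a point): Centre of the valve lever's horizontal pivot on the valve block (a grey plate 130 x 78 mm bolted down, with two upright round cheeks and the lever between), 52 mm above the bench. Axes: those of the block: z up, y along the pivot, x the way the lever is pushed to open (roughly away from the robot). The cheeks are 32 mm wide over their outsides, their gate rim lies at 58 mm radius from the pivot; a low feed pipe on the +y side.
- valve_lever (a joint): Angle of the lever about its pivot, rad: 0 = shut, leaning 0.4 rad from upright to the block's -x; 0.8 = open (far stop), leaning 0.4 rad to +x. It stays where it is left, about 1 N at the collar moves it. With the collar down the dogs under it sit in a notch of the cheeks and block the lever within about 0.05 rad of either end; with the collar raised it passes over the humps between.
- collar (a joint): How far the collar is raised along the lever, m: 0 = down, 0.013 = top stop. A spring holds it down (about 2 N down, 4 N at the top). It must be up by more than 0.008 to leave a notch, and drops into the other notch when released there.
- collar_grip (a point): Centre of the collar's grip block round the lever, 30 mm across its two ribbed flats (along y), 24 mm the other way, 20 mm long, 88 mm from the pivot along the lever when the collar is down. z axis: along the lever, towards its top; y axis: along the pivot. Pinched across y it can be lifted and carried; it turns between the fingers as the lever leans over. Below it the collar is narrower, down to the gate rim 30 mm below this point.
- lever_top (a point): Top of the lever's small black knob, 22 mm in diameter, 14 mm high, 127 mm from the pivot along the lever.
- bb_cup: Loose black bearing cup, 47 mm in diameter, 24 mm high, between the two blocks: bystander. Origin: centre of its underside.
- sprocket: Loose toothed sprocket lying flat, 67 mm in diameter, 9 mm high: bystander. Origin: centre of its underside.
- brush: Loose brush with a long thin handle, 175 x 18 x 24 mm, between the two blocks on the robot's side: bystander. Origin: centre of its underside.

How it is judged:
By the outcome, as a careful person would: the job done as asked, in the order asked, and still so for the second after the job is handed in, with the robot touching nothing.
It also fails if it takes over 54 s, if anything falls off the work surface, if the arm or the gripper's body presses on something with over 40 N, if the wrist force passes 120 N, or if a joint passes its speed limit or range.

## Working session

There is one attempt and no reset: what is moved stays moved. The work goes in short steps, Python scripts to look and compute and a tool call to move; the robot and the scene stay as the last step left them, time stands still between calls to the robot, and variables do not carry over. Pictures are saved under pics/ and viewed, and the job is handed in when it is done.

Besides the shell and the picture viewer there is one more tool, called after ">>>" as name([rows], argument=value, ...), one row to a line, values as JSON. jog_arm: Moves the arm, as the interface text tells. Its arguments: {"type":"object","properties":{"commands":{"type":"array"},"grip_force":{"type":"number"}},"required":["commands"]}

```bash
mkdir -p pics
python3 - <<'E'
from station import env
import cv2, numpy as np
for n in ("side","top"):
    c=env.camera(n); cv2.imwrite(f"pics/{n}0.png",c["pixels"][:,:,::-1])
    np.savez(f"{n}.npz",K=c["K"],R=c["R"],t=c["t"]); print(n,c["K"],c["R"],c["t"])
print(env.read_state())
E
```

```text
side [[441.21420195   0.         255.96653882]
 [  0.         441.21420195 195.29143587]
 [  0.           0.           1.        ]] [[-0.99814266  0.06037426 -0.0081347 ]
 [ 0.04444203  0.63031023 -0.77507027]
 [-0.04166691 -0.77399222 -0.63182268]] [0.56557276 0.0843985  0.95456511]
top [[479.87322251   0.         249.64315826]
 [  0.         479.87322251 194.46048162]
 [  0.           0.           1.        ]] [[ 2.82712030e-02 -9.99600263e-01 -2.31609615e-04]
 [-9.81527165e-01 -2.77161882e-02 -1.89304615e-01]
 [ 1.89222523e-01  5.57920033e-03 -9.81918382e-01]] [-0.02468757  0.590231    1.06728972]
{'clock': 0.1, 'joint_pos': array([ 6.31161895e+01,  1.79569095e+01,  8.58477142e+01, -2.22579330e-04,
        7.62596695e+01, -1.28018206e+01]), 'qvel': array([-0.03807166, -0.11768231, -0.12230639, -0.01165691, -0.02650915,
        0.01180337]), 'joint_torque': array([ 2.84124013e-03, -4.12895644e+01, -2.60138333e+01, -2.32222374e-04,
        3.09732692e-03,  1.00333565e-05]), 'position': array([0.12766968, 0.50902182, 0.23079906]), 'orientation': array([-1.79985965e+02,  6.27428846e-02,  7.59180708e+01]), 'contact_force': array([-1.0667274 ,  0.27785417,  0.94880772]), 'ft_torque': array([0.0084807 , 0.02105424, 0.0046242 ]), 'width': 0.08536909920565199}
```

View pics/side0.png

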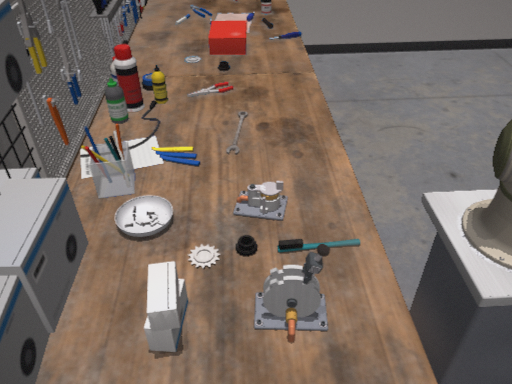

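View pics/top0.png

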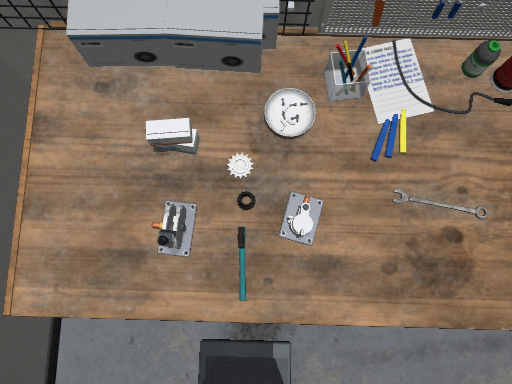

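Run:
```python
import cv2
s=cv2.imread("pics/side0.png"); t=cv2.imread("pics/top0.png")
def crop(i,x0,y0,x1,y1,f,n): cv2.imwrite("pics/"+n,cv2.resize(i[y0:y1,x0:x1],None,fx=f,fy=f,interpolation=cv2.INTER_CUBIC))
a=[(s,225,170,305,230,8,"s_cov.png"),(s,245,235,345,345,5,"s_lev.png"),(t,270,185,335,250,8,"t_cov.png"),(t,140,190,220,265,8,"t_lev.png")]
for x in a: crop(*x)
tiles=[cv2.copyMakeBorder(cv2.resize(i[y0:y1,x0:x1],(400,300) if 0 else None,fx=f,fy=f,interpolation=cv2.INTER_CUBIC),0,0,0,0,0) for i,x0,y0,x1,y1,f,n in a]
```

```text
(no output)
```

View pics/s_cov.png

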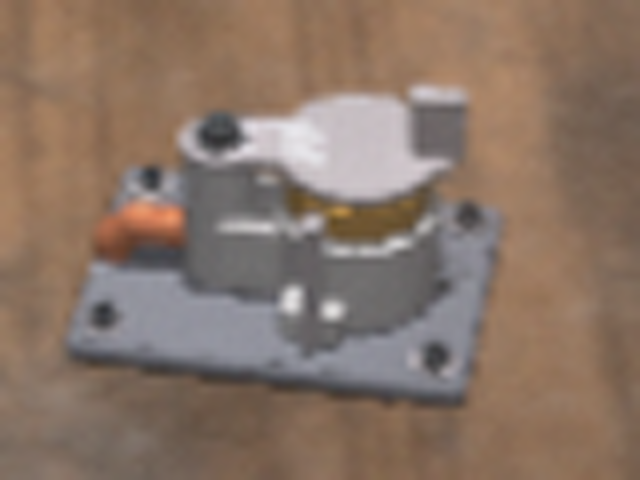

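View pics/t_cov.png

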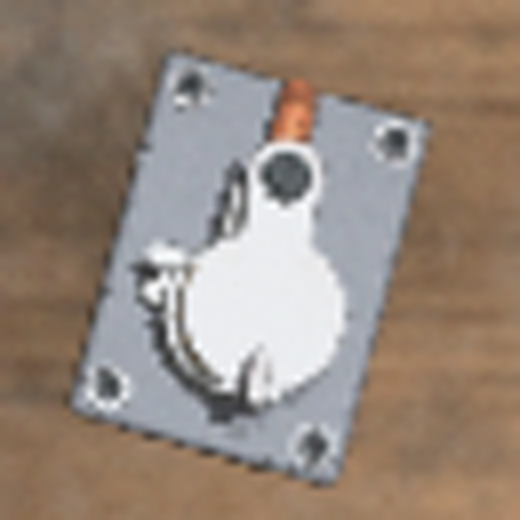

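View pics/s_lev.png

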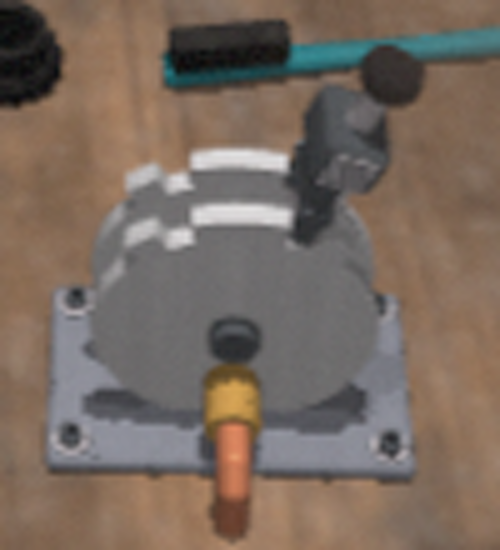

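View pics/t_lev.png

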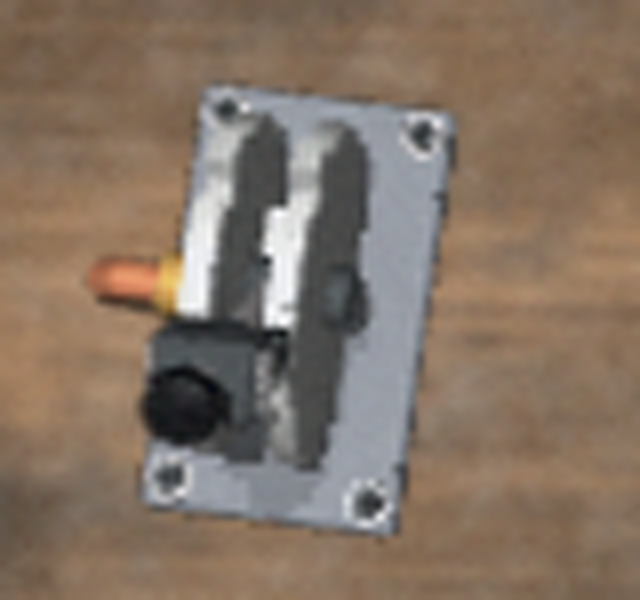

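```bash
cat > h.py <<'E'
import numpy as np, cv2
C={n:np.load(f"{n}.npz") for n in("side","top")}
def ray(n,uv):
    c=C[n]; d=c["R"].T@np.linalg.inv(c["K"])@np.array([uv[0],uv[1],1.]); o=-c["R"].T@c["t"]; return o,d
def plane(n,uv,z):
    o,d=ray(n,uv); return o+d*(z-o[2])/d[2]
def tri(us,ut):
    P=[C[n]["K"]@np.c_[C[n]["R"],C[n]["t"]] for n in("side","top")]
    X=cv2.triangulatePoints(P[0],P[1],np.array(us,float).reshape(2,1),np.array(ut,float).reshape(2,1)); return (X[:3]/X[3]).ravel()
def proj(n,X):
    c=C[n]; p=c["K"]@(c["R"]@np.array(X,float)+c["t"]); return p[:2]/p[2]
E
python3 - <<'E'
from h import *
np.set_printoptions(precision=4,suppress=True)
tc=lambda a:(270+a[0]/8,185+a[1]/8); sc=lambda a:(225+a[0]/8,170+a[1]/8)
tl=lambda a:(140+a[0]/8,190+a[1]/8); sl=lambda a:(245+a[0]/5,235+a[1]/5)
def plate(P):
    P=np.array(P); c=P.mean(0); print("corners",P[:,:2].round(4).tolist(),"c",c[:2]); 
    a=(P[0]+P[1]-P[2]-P[3])/2; b=(P[0]+P[3]-P[1]-P[2])/2
    print("len",np.linalg.norm(a),np.linalg.norm(b),"yaw",np.degrees(np.arctan2(a[1],a[0])),np.degrees(np.arctan2(b[1],b[0]))-90)
print("cover")
plate([plane("top",tc(p),.008) for p in[(165,55),(428,120),(338,485),(78,408)]])
plate([plane("side",sc(p),.008) for p in[(70,350),(125,170),(500,208),(462,398)]])
print("pin",tri(sc((220,130)),tc((288,174))),plane("top",tc((288,174)),.061),plane("side",sc((220,130)),.061))
print("ear",tri(sc((438,95)),tc((262,375))),plane("top",tc((262,375)),.075),plane("side",sc((438,95)),.075))
print("lever")
plate([plane("top",tl(p),.008) for p in[(208,88),(455,115),(395,532),(145,505)]])
plate([plane("side",sl(p),.008) for p in[(50,465),(60,290),(395,295),(410,465)]])
print("knob",tri(sl((392,72)),tl((183,405))))
E
```

```text
cover
corners [[0.6093, -0.1078], [0.5913, -0.1882], [0.4795, -0.1611], [0.5004, -0.083]] c [ 0.5451 -0.135 ]
len 0.11336994730052694 0.08162567561751498 yaw -13.219067414709619 -13.759625064083778
corners [[0.611, -0.1006], [0.5927, -0.1813], [0.482, -0.1554], [0.5023, -0.0728]] c [ 0.547  -0.1275]
len 0.1129746914124021 0.08385467893402346 yaw -13.762045482650246 -13.295608940603941
pin [ 0.5657 -0.1404  0.0538] [ 0.5645 -0.1396  0.061 ] [ 0.566  -0.1311  0.061 ]
ear [ 0.5047 -0.1315  0.0698] [ 0.5041 -0.1309  0.075 ] [ 0.5054 -0.1247  0.075 ]
lever
corners [[0.578, 0.1956], [0.5718, 0.12], [0.4453, 0.1317], [0.4512, 0.2067]] c [0.5116 0.1635]
len 0.12714939581078755 0.07557731668940577 yaw -5.131564863919537 -4.593050265655336
corners [[0.5805, 0.202], [0.5723, 0.1264], [0.4474, 0.1371], [0.4554, 0.2102]] c [0.5139 0.1689]
len 0.12528501357594135 0.07476302602872398 yaw -4.335203913652747 -6.213504638651386
knob [0.4678 0.1689 0.1619]
```

```bash
cat >> h.py <<'E'
from scipy.spatial.transform import Rotation as Ro
def plan(pos,rpy,tpos,trpy,n):
    """equal world steps; returns n rows in tool axes"""
    R0=Ro.from_euler("xyz",rpy,degrees=True); R1=Ro.from_euler("xyz",trpy,degrees=True)
    w=(R0.inv()*R1).as_rotvec(); d=(np.array(tpos)-np.array(pos))/n*1000
    out=[]; R=R0
    for i in range(n):
        s=R.inv().apply(d); out.append([*s.round(1),*np.degrees(w/n).round(2)]); R=R*Ro.from_rotvec(w/n)
    return out
E
python3 - <<'E'
from h import *
from station import env
s=env.read_state()
for r in plan(s["position"],s["orientation"],[.509,-.098,.15],[180,0,-8],15): print(r)
E
```

```text
[np.float64(-33.1), np.float64(34.5), np.float64(5.4), np.float64(0.0), np.float64(0.0), np.float64(5.59)]
[np.float64(-29.5), np.float64(37.6), np.float64(5.4), np.float64(0.0), np.float64(0.0), np.float64(5.59)]
[np.float64(-25.7), np.float64(40.3), np.float64(5.4), np.float64(0.0), np.float64(0.0), np.float64(5.59)]
[np.float64(-21.7), np.float64(42.6), np.float64(5.4), np.float64(0.0), np.float64(0.0), np.float64(5.59)]
[np.float64(-17.4), np.float64(44.5), np.float64(5.4), np.float64(0.0), np.float64(0.0), np.float64(5.59)]
[np.float64(-13.0), np.float64(46.0), np.float64(5.4), np.float64(0.0), np.float64(0.0), np.float64(5.59)]
[np.float64(-8.5), np.float64(47.0), np.float64(5.4), np.float64(0.0), np.float64(0.0), np.float64(5.59)]
[np.float64(-3.8), np.float64(47.6), np.float64(5.4), np.float64(0.0), np.float64(0.0), np.float64(5.59)]
[np.float64(0.8), np.float64(47.8), np.float64(5.4), np.float64(0.0), np.float64(0.0), np.float64(5.59)]
[np.float64(5.5), np.float64(47.5), np.float64(5.4), np.float64(0.0), np.float64(0.0), np.float64(5.59)]
[np.float64(10.1), np.float64(46.7), np.float64(5.4), np.float64(0.0), np.float64(0.0), np.float64(5.59)]
[np.float64(14.6), np.float64(45.5), np.float64(5.4), np.float64(0.0), np.float64(0.0), np.float64(5.59)]
[np.float64(18.9), np.float64(43.9), np.float64(5.4), np.float64(0.0), np.float64(0.0), np.float64(5.59)]
[np.float64(23.1), np.float64(41.8), np.float64(5.4), np.float64(0.0), np.float64(0.0), np.float64(5.59)]
[np.float64(27.1), np.float64(39.4), np.float64(5.4), np.float64(0.0), np.float64(0.0), np.float64(5.59)]
```

>>> jog_arm([
  {"tx":-33,"ty":34.5,"tz":0,"wz":5.6,"hand":0},
  {"tx":-29.5,"ty":37.5,"tz":0,"wz":5.6,"hand":0},
  {"tx":-25.7,"ty":40.3,"tz":0,"wz":5.6,"hand":0},
  {"tx":-21.7,"ty":42.6,"tz":0,"wz":5.6,"hand":0},
  {"tx":-17.4,"ty":44.5,"tz":0,"wz":5.6,"hand":0},
])

```text
invalid input at $.commands[0]: expected keys tx, ty, tz, wx, wy, wz, hand
```

>>> jog_arm([
  {"tx":-13,"ty":46,"tz":0,"wz":5.6,"hand":0},
  {"tx":-8.5,"ty":47,"tz":0,"wz":5.6,"hand":0},
  {"tx":-3.8,"ty":47.6,"tz":0,"wz":5.6,"hand":0},
  {"tx":0.8,"ty":47.8,"tz":0,"wz":5.6,"hand":0},
  {"tx":5.5,"ty":47.5,"tz":0,"wz":5.6,"hand":0},
])

```text
invalid input at $.commands[0]: expected keys tx, ty, tz, wx, wy, wz, hand
```

>>> jog_arm([
  {"tx":-33,"ty":34.5,"tz":0,"wx":0,"wy":0,"wz":5.6,"hand":0},
  {"tx":-29.5,"ty":37.5,"tz":0,"wx":0,"wy":0,"wz":5.6,"hand":0},
  {"tx":-25.7,"ty":40.3,"tz":0,"wx":0,"wy":0,"wz":5.6,"hand":0},
  {"tx":-21.7,"ty":42.6,"tz":0,"wx":0,"wy":0,"wz":5.6,"hand":0},
  {"tx":-17.4,"ty":44.5,"tz":0,"wx":0,"wy":0,"wz":5.6,"hand":0},
])

```text
clock: 0.72
position: [0.2553, 0.3056, 0.2312]
orientation: [180.0, 0.0, 47.8]
contact_force: [1.1, 0.3, 0.9]
width: 0.0
```

>>> jog_arm([
  {"tx":-13,"ty":46,"tz":0,"wx":0,"wy":0,"wz":5.6,"hand":0},
  {"tx":-8.5,"ty":47,"tz":0,"wx":0,"wy":0,"wz":5.6,"hand":0},
  {"tx":-3.8,"ty":47.6,"tz":0,"wx":0,"wy":0,"wz":5.6,"hand":0},
  {"tx":0.8,"ty":47.8,"tz":0,"wx":0,"wy":0,"wz":5.6,"hand":0},
  {"tx":5.5,"ty":47.5,"tz":0,"wx":0,"wy":0,"wz":5.6,"hand":0},
])

```text
clock: 1.35
position: [0.3824, 0.1032, 0.2312]
orientation: [-180.0, -0.0, 19.7]
contact_force: [0.3, 0.5, -0.0]
width: 0.0001
```

>>> jog_arm([
  {"tx":10,"ty":46.7,"tz":15,"wx":0,"wy":0,"wz":5.6,"hand":0},
  {"tx":14.6,"ty":45.5,"tz":25,"wx":0,"wy":0,"wz":5.6,"hand":0},
  {"tx":18.9,"ty":43.9,"tz":25,"wx":0,"wy":0,"wz":5.6,"hand":0},
  {"tx":23,"ty":41.8,"tz":25,"wx":0,"wy":0,"wz":5.6,"hand":0},
  {"tx":27,"ty":39.4,"tz":15,"wx":0,"wy":0,"wz":5.6,"hand":0},
])

```text
clock: 1.98
position: [0.5086, -0.0992, 0.1248]
orientation: [-180.0, 0.1, -8.3]
contact_force: [0.6, 0.8, 0.2]
width: 0.0001
```

```bash
cat > look.py <<'E'
import sys; from h import *; from station import env
def look(tag,cs,cropt,crops):
    for n,b in(("top",cropt),("side",crops)):
        if n not in cs: continue
        p=env.camera(n)["pixels"][:,:,::-1]; cv2.imwrite(f"pics/{n}{tag}.png",p)
        x0,y0,x1,y1=b; f=min(800/(x1-x0),600/(y1-y0))
        cv2.imwrite(f"pics/{n}{tag}c.png",cv2.resize(p[y0:y1,x0:x1],None,fx=int(f),fy=int(f),interpolation=cv2.INTER_CUBIC))
        print(n,b,int(f))
E
python3 - <<'E'
from look import *
look("1",("top","side"),(240,150,340,250),(210,130,310,230))
s=env.read_state();print(s["position"],s["orientation"],s["contact_force"],s["joint_pos"],s["clock"])
for n in("top","side"): print(n,proj(n,s["position"]))
E
```

```text
top (240, 150, 340, 250) 6
side (210, 130, 310, 230) 6
[ 0.50907135 -0.10092291  0.1241102 ] [-1.79988276e+02  1.37061364e-01 -8.39087230e+00] [-0.95462009  1.08318389 -0.38156398] [-2.41499435e+01  2.36074692e+01  9.49124138e+01 -2.94869964e-02
  6.16152139e+01 -1.57450088e+01] 2.075
top [291.38056857 226.66111281]
side [279.77290307 170.33125307]
```

View pics/top1c.png

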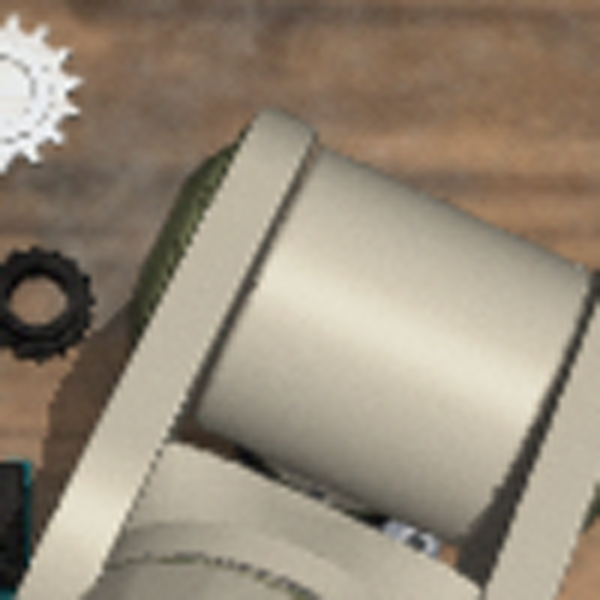

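View pics/side1c.png

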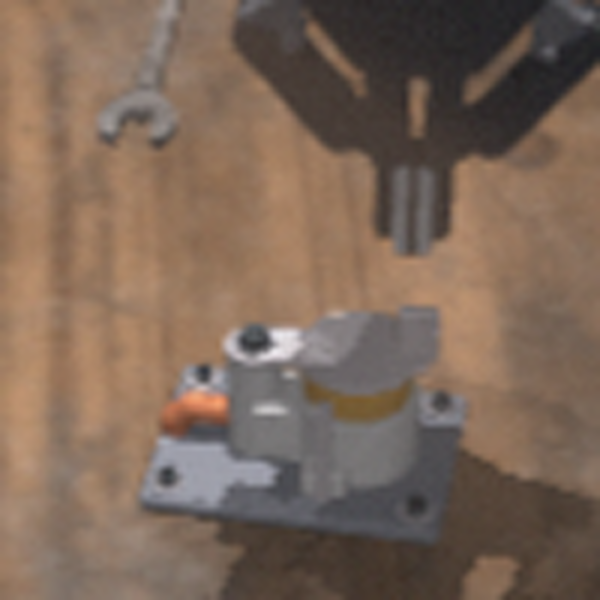

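>>> jog_arm([
  {"tx":0,"ty":0,"tz":20,"wx":0,"wy":0,"wz":0,"hand":0},
  {"tx":0,"ty":0,"tz":20,"wx":0,"wy":0,"wz":0,"hand":0},
  {"tx":0,"ty":0,"tz":15,"wx":0,"wy":0,"wz":0,"hand":0},
  {"tx":0,"ty":0,"tz":9,"wx":0,"wy":0,"wz":0,"hand":0},
  {"tx":0,"ty":0,"tz":0,"wx":0,"wy":0,"wz":0,"hand":0},
])

```text
clock: 2.7
position: [0.5083, -0.0977, 0.0621]
orientation: [-180.0, 0.0, -8.1]
contact_force: [-0.2, -0.0, 0.0]
width: -0.0002
```

Run:
```python
from look import *
look("2",("side",),(240,150,340,250),(230,150,310,210))
s=env.read_state();print(s["position"],s["orientation"],s["contact_force"])
for n in("top","side"): print(n,proj(n,s["position"]))
```

```text
side (230, 150, 310, 210) 10
[ 0.5085893  -0.09785006  0.06256351] [ 1.79993046e+02 -1.61151920e-02 -8.06695927e+00] [-0.64894162  0.95742955 -0.3579234 ]
top [287.75571884 230.14130436]
side [279.40722203 193.8508311 ]
```

View pics/side2c.png

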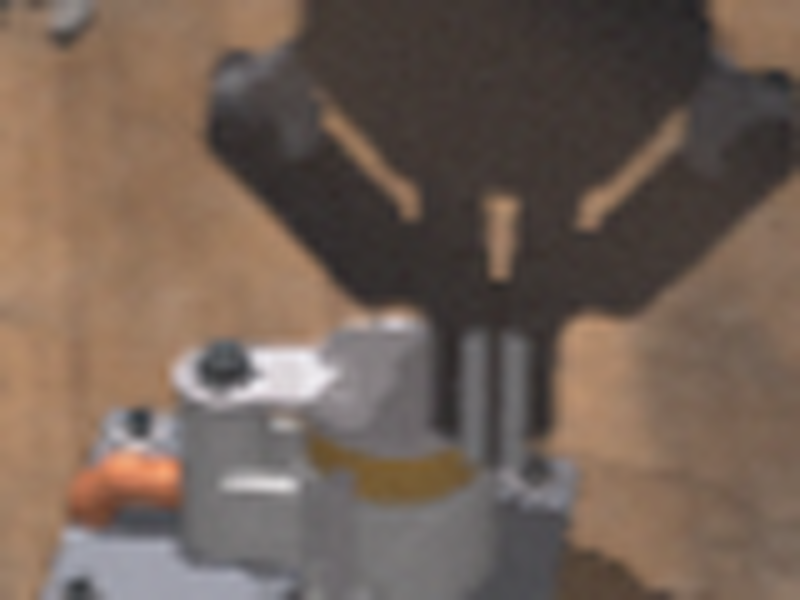

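>>> jog_arm([
  {"tx":0,"ty":8,"tz":1.5,"wx":0,"wy":0,"wz":0,"hand":0},
  {"tx":0,"ty":8,"tz":0,"wx":0,"wy":0,"wz":0,"hand":0},
  {"tx":-1.3,"ty":8.7,"tz":0,"wx":0,"wy":0,"wz":-8,"hand":0},
  {"tx":-1.3,"ty":8.7,"tz":0,"wx":0,"wy":0,"wz":-8,"hand":0},
  {"tx":0,"ty":0,"tz":0,"wx":0,"wy":0,"wz":0,"hand":0},
])

```text
clock: 3.38
position: [0.5023, -0.1317, 0.061]
orientation: [180.0, -0.0, 7.8]
contact_force: [-0.0, 0.3, 0.5]
width: -0.0003
```

Run:
```python
from look import *
look("3",("side",),(240,150,340,250),(230,150,310,210))
s=env.read_state();print(s["position"],s["orientation"],s["contact_force"],s["ft_torque"])
```

```text
side (230, 150, 310, 210) 10
[ 0.5023575  -0.13130696  0.06094777] [ 1.79989512e+02 -1.44630683e-02  7.70803999e+00] [ 0.39592475  0.34902499 -0.69780661] [-0.06634533  0.02521367  0.05214883]
```

View pics/side3c.png

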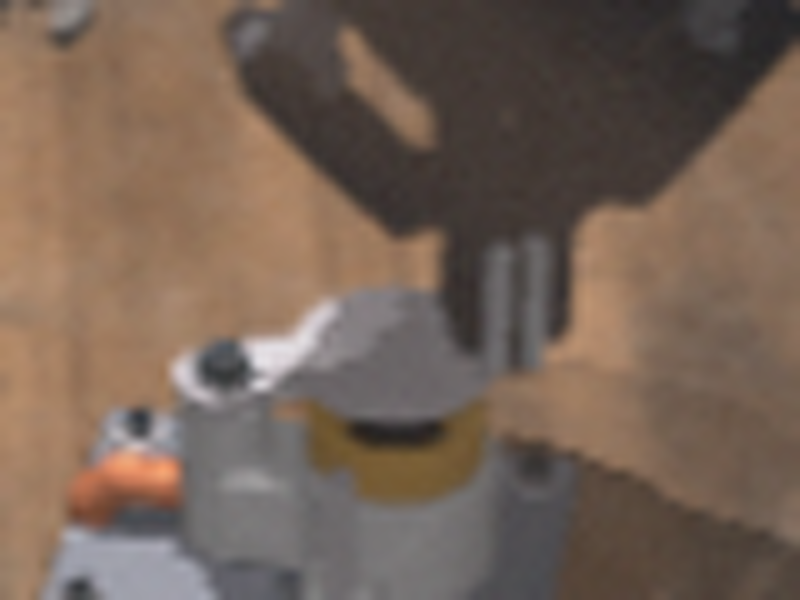

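>>> jog_arm([
  {"tx":-1.3,"ty":8.7,"tz":0,"wx":0,"wy":0,"wz":-8,"hand":0},
  {"tx":-1.3,"ty":8.7,"tz":0,"wx":0,"wy":0,"wz":-8,"hand":0},
  {"tx":-1.3,"ty":8.7,"tz":0,"wx":0,"wy":0,"wz":-8,"hand":0},
  {"tx":-1.3,"ty":8.7,"tz":0,"wx":0,"wy":0,"wz":-8,"hand":0},
  {"tx":-1.3,"ty":8.7,"tz":0,"wx":0,"wy":0,"wz":-8,"hand":0},
])

```text
clock: 4.05
position: [0.5138, -0.1725, 0.0608]
orientation: [-180.0, 0.0, 48.0]
contact_force: [-0.3, 0.8, 0.0]
width: -0.0001
```

Run:
```python
from look import *
look("4",("side",),(240,150,340,250),(230,150,310,210))
s=env.read_state();print(s["position"],s["orientation"],s["contact_force"],s["ft_torque"],s["joint_pos"])
```

```text
side (230, 150, 310, 210) 10
[ 0.5143469  -0.17328709  0.06088066] [1.79971547e+02 2.26900785e-03 4.83065100e+01] [-0.71889185 -1.3111463  -0.09706272] [0.02323314 0.02553042 0.00937383] [-3.09885765e+01  3.11936781e+01  9.39236196e+01 -9.19010518e-03
  5.48551660e+01 -7.92897986e+01]
```

View pics/side4c.png

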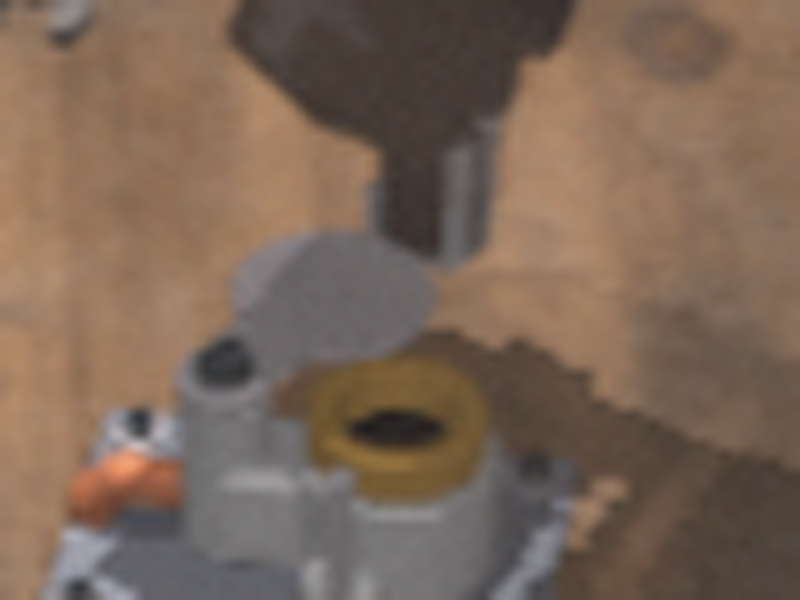

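>>> jog_arm([
  {"tx":-1.3,"ty":8.7,"tz":0,"wx":0,"wy":0,"wz":-8,"hand":0},
  {"tx":-1.3,"ty":8.7,"tz":0,"wx":0,"wy":0,"wz":-8,"hand":0},
  {"tx":0,"ty":0,"tz":0,"wx":0,"wy":0,"wz":0,"hand":0},
  {"tx":0,"ty":-8,"tz":0,"wx":0,"wy":0,"wz":0,"hand":0},
  {"tx":0,"ty":-5,"tz":-30,"wx":0,"wy":0,"wz":0,"hand":0},
])

```text
clock: 4.72
position: [0.5124, -0.1782, 0.0895]
orientation: [-179.7, -0.0, 63.7]
contact_force: [1.2, 0.1, 0.3]
width: -0.0001
```

Run:
```python
from look import *
look("5",("side",),(240,150,340,250),(230,150,310,210))
s=env.read_state();print(s["position"],s["orientation"],s["contact_force"])
for r in plan(s["position"],s["orientation"],[.464,.168,.25],[180,0,84.9],10): print([float(x) for x in r])
```

```text
side (230, 150, 310, 210) 10
[ 0.51417336 -0.17913491  0.09442028] [1.79828607e+02 1.60771919e-02 6.37522276e+01] [ 2.96338856 -0.58436936  3.90671063]
[28.9, -19.8, -15.6, 0.02, 0.0, -2.11]
[29.6, -18.7, -15.6, 0.02, 0.0, -2.11]
[30.3, -17.6, -15.6, 0.02, 0.0, -2.11]
[30.9, -16.5, -15.6, 0.02, 0.0, -2.11]
[31.5, -15.4, -15.6, 0.02, 0.0, -2.11]
[32.1, -14.2, -15.6, 0.02, 0.0, -2.11]
[32.6, -13.0, -15.6, 0.02, 0.0, -2.11]
[33.0, -11.8, -15.6, 0.02, 0.0, -2.11]
[33.4, -10.6, -15.6, 0.02, 0.0, -2.11]
[33.8, -9.3, -15.6, 0.02, 0.0, -2.11]
```

View pics/side5c.png

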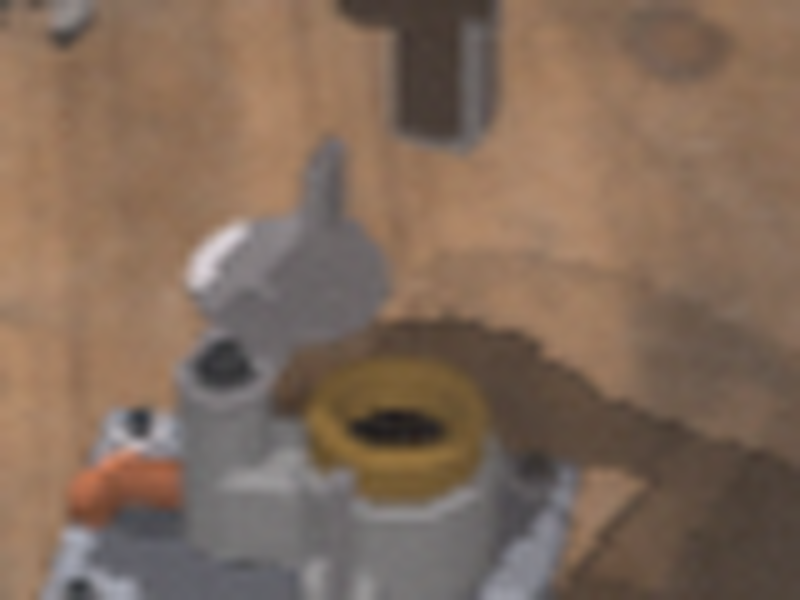

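```bash
cat >> h.py <<'E'
def lev(P,psi,a,r):
    """tool pose with TCP at radius r along lever leaning a (rad, + to block +x)"""
    c,s=np.cos(np.radians(psi)),np.sin(np.radians(psi)); bx=np.array([c,s,0]); by=np.array([-s,c,0])
    u=np.sin(a)*bx+np.cos(a)*np.array([0,0,1]); M=np.c_[by,np.cross(-u,by),-u]
    return np.array(P)+r*u, Ro.from_matrix(M).as_euler("xyz",degrees=True)
E
python3 - <<'E'
from h import *
from station import env
np.set_printoptions(precision=4,suppress=True)
tl=lambda a:(140+a[0]/8,190+a[1]/8); sl=lambda a:(245+a[0]/5,235+a[1]/5)
print(plane("top",tl((183,403)),.168),plane("side",sl((392,72)),.163))
P=[.513,.165,.052]
p,o=lev(P,-4.9,-.4,.145); print(p,o)
s=env.read_state()
R=plan(s["position"],s["orientation"],p,o,15)
for r in R: print([float(x) for x in r])
print([proj("side",lev(P,-4.9,-.4,r)[0]) for r in(0,.088,.127)],[proj("top",lev(P,-4.9,-.4,r)[0]) for r in(0,.088,.127)])
E
```

```text
[0.4675 0.1679 0.168 ] [0.4683 0.1698 0.163 ]
[0.4567 0.1698 0.1856] [157.0817   0.      85.1   ]
[19.2, -13.7, -6.1, -1.5, 0.29, -1.4]
[19.5, -13.1, -6.4, -1.5, 0.29, -1.4]
[19.9, -12.4, -6.6, -1.5, 0.29, -1.4]
[20.2, -11.7, -6.8, -1.5, 0.29, -1.4]
[20.5, -11.1, -7.0, -1.5, 0.29, -1.4]
[20.8, -10.4, -7.2, -1.5, 0.29, -1.4]
[21.1, -9.7, -7.4, -1.5, 0.29, -1.4]
[21.4, -9.0, -7.5, -1.5, 0.29, -1.4]
[21.6, -8.2, -7.6, -1.5, 0.29, -1.4]
[21.8, -7.5, -7.7, -1.5, 0.29, -1.4]
[22.1, -6.8, -7.8, -1.5, 0.29, -1.4]
[22.3, -6.0, -7.8, -1.5, 0.29, -1.4]
[22.4, -5.3, -7.9, -1.5, 0.29, -1.4]
[22.6, -4.5, -7.9, -1.5, 0.29, -1.4]
[22.7, -3.7, -7.9, -1.5, 0.29, -1.4]
[array([291.9799, 292.8822]), array([315.1536, 261.6661]), array([326.53  , 246.3417])] [array([174.2179, 225.5946]), array([166.0819, 236.6416]), array([162.024 , 242.1515])]
```

>>> jog_arm([
  {"tx":10,"ty":-8,"tz":-40,"wx":0,"wy":0,"wz":-1.4,"hand":0},
  {"tx":20,"ty":-13,"tz":-40,"wx":0,"wy":0,"wz":-1.4,"hand":0.3},
  {"tx":30,"ty":-18,"tz":-40,"wx":0,"wy":0,"wz":-1.4,"hand":0.6},
  {"tx":32,"ty":-16,"tz":-20,"wx":0,"wy":0,"wz":-1.4,"hand":0.75},
  {"tx":32,"ty":-16,"tz":0,"wx":0,"wy":0,"wz":-1.4,"hand":0.75},
])

```text
clock: 5.4
position: [0.4964, -0.0362, 0.2324]
orientation: [179.8, -0.0, 70.8]
contact_force: [0.0, -0.0, -0.2]
width: 0.0642
```

Run:
```python
from h import *
from station import env
P=[.5135,.165,.052]
p,o=lev(P,-4.9,-.4,.155); print(p,o)
s=env.read_state(); print(s["position"],s["orientation"])
for r in plan(s["position"],s["orientation"],p,o,10): print([float(x) for x in r])
```

```text
[0.45336075 0.17015575 0.19476445] [157.08168819   0.          85.1       ]
[ 0.49636391 -0.03618807  0.23240542] [ 1.79800861e+02 -9.73763390e-03  7.07826388e+01]
[18.1, -10.9, 3.7, -2.26, 0.29, -1.41]
[18.3, -10.6, 3.4, -2.26, 0.29, -1.41]
[18.6, -10.2, 3.1, -2.26, 0.29, -1.41]
[18.8, -9.9, 2.8, -2.26, 0.29, -1.41]
[19.0, -9.5, 2.5, -2.26, 0.29, -1.41]
[19.2, -9.1, 2.2, -2.26, 0.29, -1.41]
[19.4, -8.8, 2.0, -2.26, 0.29, -1.41]
[19.6, -8.3, 1.7, -2.26, 0.29, -1.41]
[19.8, -7.9, 1.5, -2.26, 0.29, -1.41]
[20.0, -7.5, 1.3, -2.26, 0.29, -1.41]
```

>>> jog_arm([
  {"tx":18,"ty":-10.9,"tz":3.7,"wx":-2.26,"wy":0.29,"wz":-1.41,"hand":0.75},
  {"tx":18.3,"ty":-10.6,"tz":3.4,"wx":-2.26,"wy":0.29,"wz":-1.41,"hand":0.75},
  {"tx":18.6,"ty":-10.2,"tz":3.1,"wx":-2.26,"wy":0.29,"wz":-1.41,"hand":0.75},
  {"tx":18.8,"ty":-9.9,"tz":2.8,"wx":-2.26,"wy":0.29,"wz":-1.41,"hand":0.75},
  {"tx":19,"ty":-9.5,"tz":2.5,"wx":-2.26,"wy":0.29,"wz":-1.41,"hand":0.75},
])

```text
clock: 6.02
position: [0.4738, 0.0665, 0.212]
orientation: [168.6, -0.8, 77.9]
contact_force: [0.1, 0.6, -0.4]
width: 0.0642
```

>>> jog_arm([
  {"tx":19.2,"ty":-9.1,"tz":2.2,"wx":-2.26,"wy":0.29,"wz":-1.41,"hand":0.75},
  {"tx":19.4,"ty":-8.8,"tz":2,"wx":-2.26,"wy":0.29,"wz":-1.41,"hand":0.75},
  {"tx":19.6,"ty":-8.3,"tz":1.7,"wx":-2.26,"wy":0.29,"wz":-1.41,"hand":0.75},
  {"tx":19.8,"ty":-7.9,"tz":1.5,"wx":-2.26,"wy":0.29,"wz":-1.41,"hand":0.75},
  {"tx":20,"ty":-7.5,"tz":1.3,"wx":-2.26,"wy":0.29,"wz":-1.41,"hand":0.75},
])

```text
clock: 6.65
position: [0.452, 0.1693, 0.1933]
orientation: [157.2, -0.1, 85.1]
contact_force: [0.6, -0.5, -0.4]
width: 0.0642
```

Run:
```python
from look import *
look("6",("side","top"),(120,180,220,255),(240,170,370,340))
s=env.read_state();print(s["position"],s["orientation"],s["contact_force"],s["width"],s["joint_pos"])
print(proj("side",s["position"]),proj("top",s["position"]))
```

```text
top (120, 180, 220, 255) 8
side (240, 170, 370, 340) 3
[0.45117361 0.16989872 0.19283663] [ 1.57320235e+02 -1.16582793e-01  8.52390848e+01] [ 0.80423277 -0.40375562  0.20476408] 0.06394446163744738 [  9.58924911   4.97149814 111.17151443  -8.04229872  42.0728128
 -70.68862452]
[336.08921786 235.42619244] [159.16475294 247.30100146]
```

View pics/side6c.png

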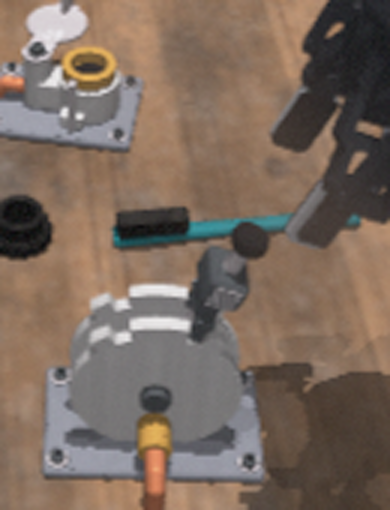

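View pics/top6c.png

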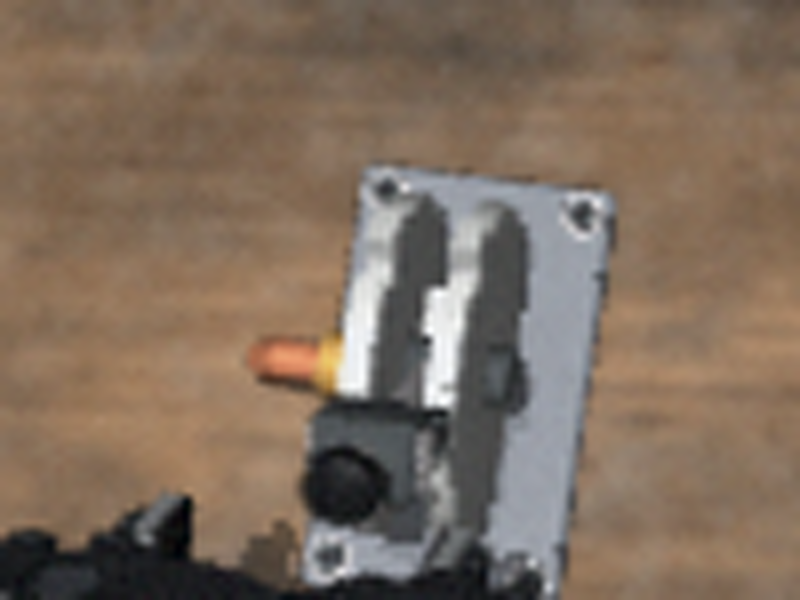

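>>> jog_arm([
  {"tx":0,"ty":2.8,"tz":0,"wx":0,"wy":0,"wz":0,"hand":0.75},
  {"tx":0,"ty":0,"tz":25,"wx":0,"wy":0,"wz":0,"hand":0.75},
  {"tx":0,"ty":0,"tz":25,"wx":0,"wy":0,"wz":0,"hand":0.75},
  {"tx":0,"ty":0,"tz":20,"wx":0,"wy":0,"wz":0,"hand":0.75},
  {"tx":0,"ty":0,"tz":0,"wx":0,"wy":0,"wz":0,"hand":0.75},
])

```text
clock: 7.38
position: [0.4826, 0.1653, 0.1292]
orientation: [157.4, -0.1, 85.1]
contact_force: [0.1, -0.4, 0.2]
width: 0.0639
```

Run:
```python
from look import *
look("7",("side","top"),(120,180,220,255),(260,200,360,320))
s=env.read_state();print(s["position"],s["orientation"],s["contact_force"],s["width"])
P=np.array([.5135,.165,.052]); M=Ro.from_euler("xyz",s["orientation"],degrees=True)
print("pivot in tool mm",M.inv().apply(P-s["position"])*1000)
```

```text
top (120, 180, 220, 255) 8
side (260, 200, 360, 320) 5
[0.48285021 0.16579099 0.13072759] [ 1.57244316e+02 -8.28312964e-02  8.51418075e+01] [-0.40307687 -0.15669084 -0.02814979] 0.06367750162422178
pivot in tool mm [ 1.6937614  -2.22868405 84.44070612]
```

View pics/side7c.png

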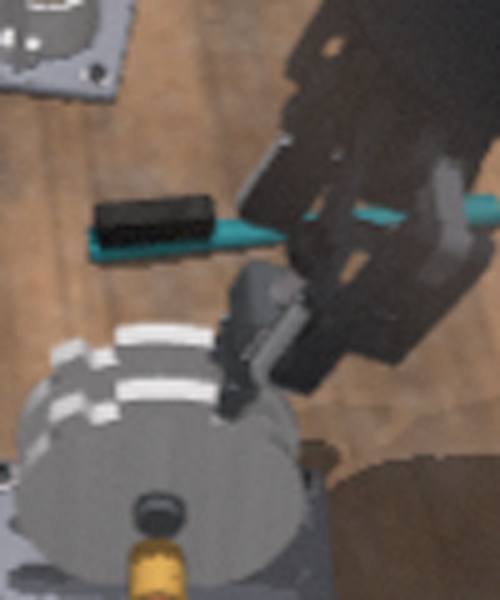

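View pics/top7c.png

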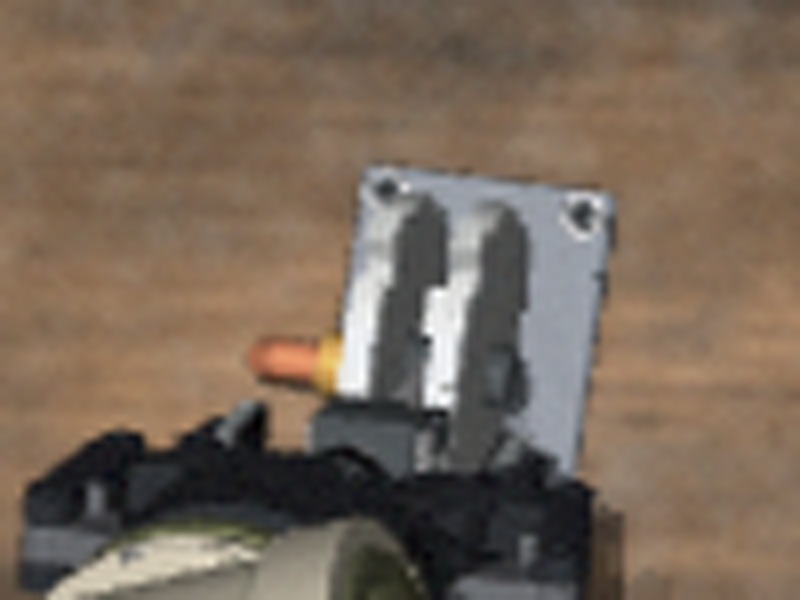

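Run:
```python
from look import *
p=cv2.imread("pics/top7.png")[215:250,135:205]
p=cv2.convertScaleAbs(cv2.resize(p,None,fx=11,fy=11,interpolation=cv2.INTER_CUBIC),alpha=1.8,beta=20); cv2.imwrite("pics/top7z.png",p)
for r in(.068,.084,.098): print(r,proj("top",lev([.5135,.165,.052],-4.9,-.4,r)[0]))
print(proj("top",[.4828,.1656,.130]))
```

```text
0.068 [168.06218817 233.74332004]
0.084 [166.49537602 235.86756798]
0.098 [165.08493692 237.77980893]
[167.51802224 234.98790008]
```

View pics/top7z.png

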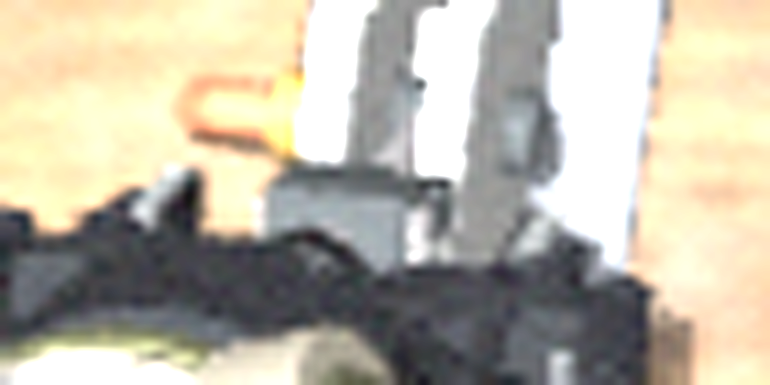

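Run:
```python
from look import *
P=np.array([.5135,.165,.052])
p=cv2.imread("pics/side7.png")[240:300,285:345]
f=10
p=cv2.convertScaleAbs(cv2.resize(p,None,fx=f,fy=f,interpolation=cv2.INTER_CUBIC),alpha=1.6,beta=20)
by=np.array([np.sin(np.radians(4.9)),np.cos(np.radians(4.9)),0])
def mk(X,c):
    u=(proj("side",X)-[285,240]+.5)*f; cv2.circle(p,tuple(int(v) for v in u),4,c,-1)
for r in(.058,.078,.088,.098,.127): mk(lev(P,-4.9,-.4,r)[0],(0,0,255)); mk(lev(P,-4.9,-.4,r)[0]+.032*by,(0,255,0))
mk([.4828,.1656,.130],(255,0,0)); mk(np.array([.4828,.1656,.130])+.032*by,(255,0,255))
cv2.imwrite("pics/side7z.png",p)
```

```text
(no output)
```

View pics/side7z.png

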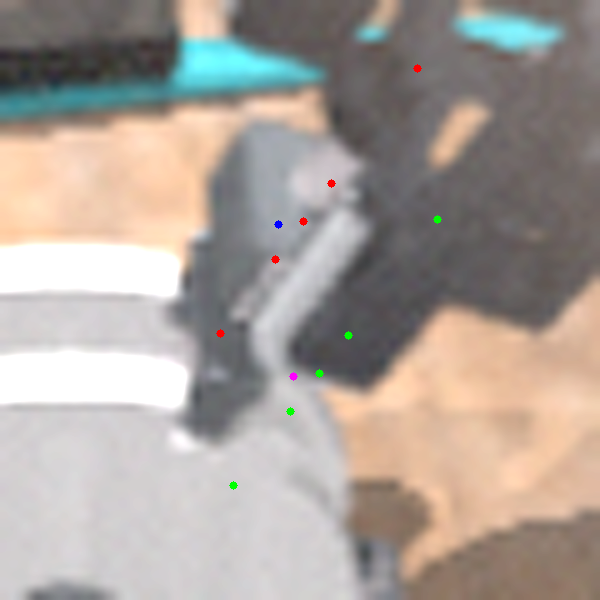

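>>> jog_arm([
  {"tx":1,"ty":-2,"tz":8,"wx":0,"wy":0,"wz":0,"hand":0.75},
  {"tx":0,"ty":0,"tz":8,"wx":0,"wy":0,"wz":0,"hand":0.6},
  {"tx":0,"ty":0,"tz":0,"wx":0,"wy":0,"wz":0,"hand":0.5},
  {"tx":0,"ty":0,"tz":0,"wx":0,"wy":0,"wz":0,"hand":0.42},
  {"tx":0,"ty":0,"tz":0,"wx":0,"wy":0,"wz":0,"hand":0.42},
], grip_force=30)

```text
clock: 8.1
position: [0.4869, 0.167, 0.1147]
orientation: [157.3, -0.1, 85.2]
contact_force: [-0.4, 1.4, -0.6]
width: 0.0359
```

```bash
cat > st.py <<'E'
from look import *
P=np.array([.5135,.165,.052])
def st():
    s=env.read_state();print(s["position"].round(4),s["orientation"].round(1),s["contact_force"].round(1),s["ft_torque"].round(2),round(s["width"],4))
    M=Ro.from_euler("xyz",s["orientation"],degrees=True)
    print("pivot in tool mm",(M.inv().apply(P-s["position"])*1000).round(1),"force in tool",M.inv().apply(s["contact_force"]).round(1))
E
python3 - <<'E'
from st import *
look("8",("side","top"),(120,180,220,255),(270,230,350,290)); st()
E
```

```text
top (120, 180, 220, 255) 8
side (270, 230, 350, 290) 10
[0.4869 0.167  0.1147] [ 1.573e+02 -1.000e-01  8.520e+01] [-0.4  0.4  0. ] [0.11 0.18 0.04] 0.0357
pivot in tool mm [ 0.2  0.4 68.1] force in tool [ 0.4 -0.4 -0.2]
```

View pics/side8c.png

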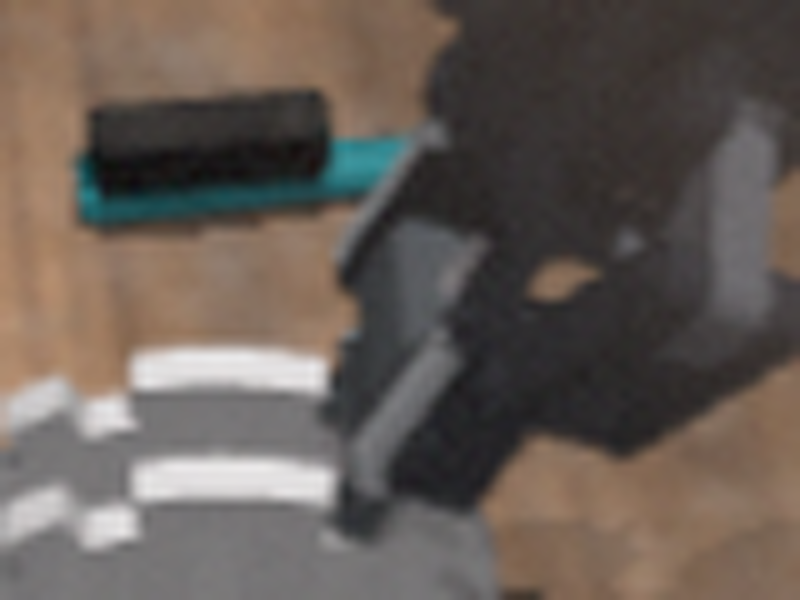

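View pics/top8c.png

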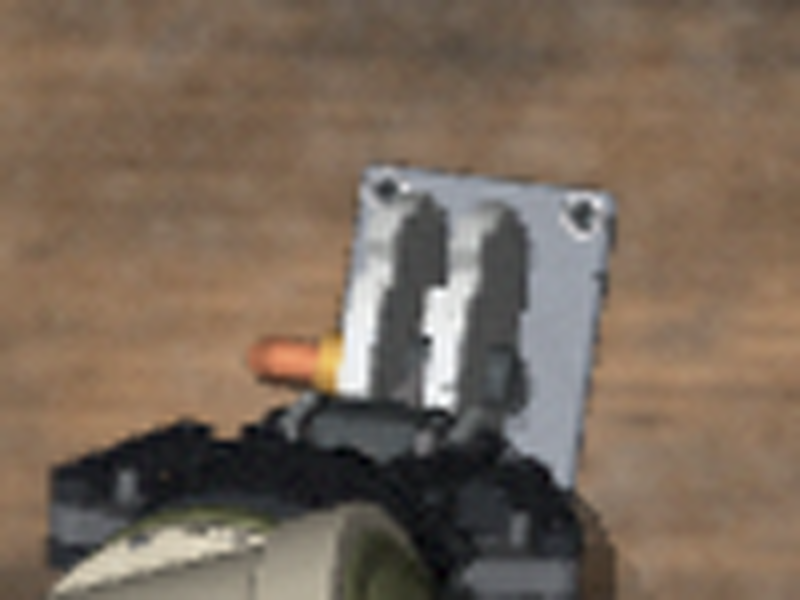

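>>> jog_arm([
  {"tx":0,"ty":0,"tz":0,"wx":0,"wy":0,"wz":0,"hand":0.38},
  {"tx":0,"ty":0,"tz":0,"wx":0,"wy":0,"wz":0,"hand":0.36},
  {"tx":0,"ty":0,"tz":0,"wx":0,"wy":0,"wz":0,"hand":0.34},
  {"tx":0,"ty":0,"tz":0,"wx":0,"wy":0,"wz":0,"hand":0.32},
  {"tx":0,"ty":0,"tz":0,"wx":0,"wy":0,"wz":0,"hand":0.3},
], grip_force=30)

```text
clock: 8.82
position: [0.4873, 0.1689, 0.1154]
orientation: [157.1, -0.3, 85.3]
contact_force: [-3.0, 18.0, 4.1]
width: 0.0295
```

```bash
python3 -c "
from st import *
st()"
```

```text
[0.4873 0.1689 0.1154] [157.1  -0.3  85.3] [-3.  18.   4.1] [2.51 0.41 0.81] 0.0295
pivot in tool mm [-2.  -0.3 68.7] force in tool [17.7 -2.6 -5.5]
```

>>> jog_arm([
  {"tx":1,"ty":0,"tz":0,"wx":0,"wy":0,"wz":0,"hand":0.2},
  {"tx":1,"ty":0,"tz":0,"wx":0,"wy":0,"wz":0,"hand":0.2},
  {"tx":0,"ty":0,"tz":0,"wx":0,"wy":0,"wz":0,"hand":0.2},
  {"tx":0,"ty":0,"tz":0,"wx":0,"wy":0,"wz":0,"hand":0.2},
  {"tx":0,"ty":0,"tz":0,"wx":0,"wy":0,"wz":0,"hand":0.2},
], grip_force=40)

```text
clock: 9.45
position: [0.4873, 0.1694, 0.1154]
orientation: [157.2, -0.1, 85.2]
contact_force: [-4.2, 4.2, 6.4]
width: 0.0296
```

```bash
python3 -c "
from st import *
st()"
```

```text
[0.4873 0.1694 0.1154] [ 1.572e+02 -1.000e-01  8.520e+01] [-4.2  4.2  6.4] [ 0.44  0.44 -0.11] 0.0296
pivot in tool mm [-2.4 -0.2 68.7] force in tool [ 3.9 -1.7 -7.7]
```

>>> jog_arm([
  {"tx":0,"ty":0,"tz":-4,"wx":0,"wy":0,"wz":0,"hand":0.2},
  {"tx":0,"ty":0,"tz":-4,"wx":0,"wy":0,"wz":0,"hand":0.2},
  {"tx":0,"ty":0,"tz":-4,"wx":0,"wy":0,"wz":0,"hand":0.2},
  {"tx":0,"ty":0,"tz":0,"wx":0,"wy":0,"wz":0,"hand":0.2},
  {"tx":0,"ty":0,"tz":0,"wx":0,"wy":0,"wz":0,"hand":0.2},
])

```text
clock: 10.07
position: [0.4828, 0.1698, 0.1258]
orientation: [157.2, -0.1, 85.2]
contact_force: [1.6, 6.4, -3.2]
width: 0.0295
```

```bash
python3 -c "
from st import *
look('9',('side',),(120,180,220,255),(270,220,350,280)); st()"
```

```text
side (270, 220, 350, 280) 10
[0.4828 0.1698 0.1258] [ 1.572e+02 -1.000e-01  8.520e+01] [ 2.3  6.7 -2.8] [ 0.58 -0.07  0.03] 0.0292
pivot in tool mm [-2.4  0.  80. ] force in tool [6.8 0.5 3.2]
```

View pics/side9c.png

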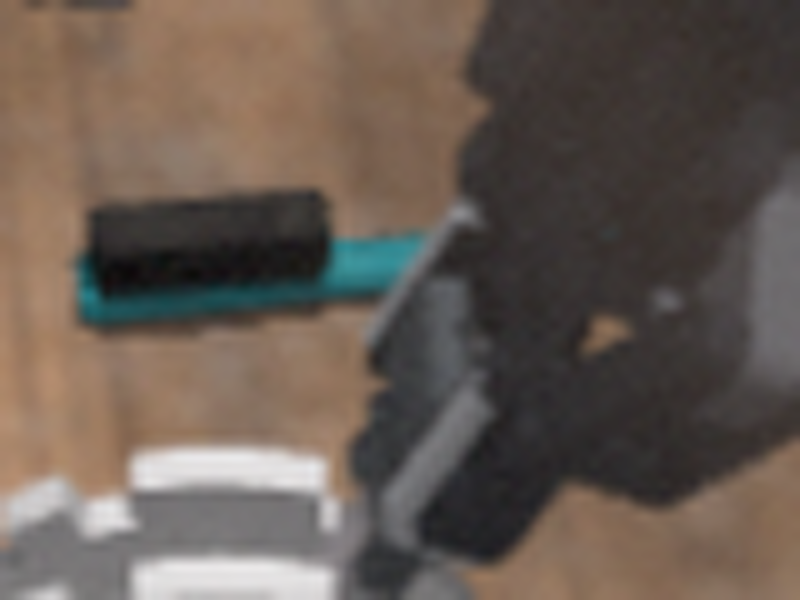

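>>> jog_arm([
  {"tx":0,"ty":10.6,"tz":0.7,"wx":7.6,"wy":0,"wz":0,"hand":0.2},
  {"tx":0,"ty":10.6,"tz":0.7,"wx":7.6,"wy":0,"wz":0,"hand":0.2},
  {"tx":0,"ty":10.6,"tz":0.7,"wx":7.6,"wy":0,"wz":0,"hand":0.2},
  {"tx":0,"ty":0,"tz":0,"wx":0,"wy":0,"wz":0,"hand":0.2},
  {"tx":0,"ty":0,"tz":0,"wx":0,"wy":0,"wz":0,"hand":0.2},
])

```text
clock: 10.75
position: [0.5133, 0.167, 0.1312]
orientation: [-179.9, -0.1, 85.2]
contact_force: [1.5, 4.2, -3.2]
width: 0.0294
```

```bash
python3 -c "
from st import *
look('10',('side',),(120,180,220,255),(250,210,350,285)); st()"
```

```text
side (250, 210, 350, 285) 8
[0.5133 0.1669 0.1315] [-1.80e+02 -1.00e-01  8.52e+01] [ 1.   4.1 -3.7] [ 0.53 -0.2  -0.44] 0.0292
pivot in tool mm [-2.1  0.4 79.5] force in tool [4.2 0.7 3.7]
```

View pics/side10c.png

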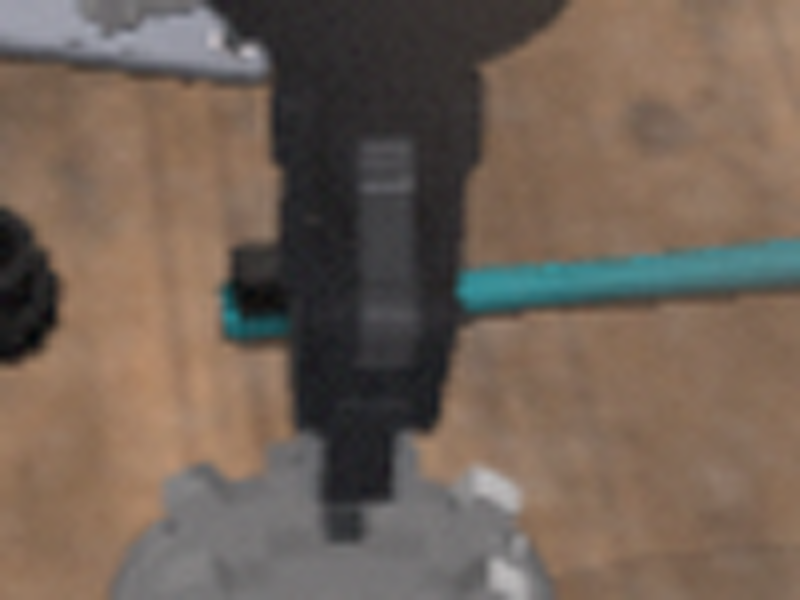

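>>> jog_arm([
  {"tx":0,"ty":10.6,"tz":0.7,"wx":7.6,"wy":0,"wz":0,"hand":0.2},
  {"tx":0,"ty":10.6,"tz":0.7,"wx":7.6,"wy":0,"wz":0,"hand":0.2},
  {"tx":0,"ty":10.6,"tz":0.7,"wx":7.7,"wy":0,"wz":0,"hand":0.2},
  {"tx":0,"ty":0,"tz":0,"wx":0,"wy":0,"wz":0,"hand":0.2},
  {"tx":0,"ty":0,"tz":0,"wx":0,"wy":0,"wz":0,"hand":0.2},
])

```text
clock: 11.42
position: [0.5433, 0.1642, 0.125]
orientation: [-156.9, -0.0, 85.3]
contact_force: [-5.5, 1.9, -2.0]
width: 0.0293
```

```bash
python3 -c "
from st import *
look('11',('side',),(120,180,220,255),(240,210,340,285)); st()"
```

```text
side (240, 210, 340, 285) 8
[0.5433 0.1642 0.1253] [-156.9   -0.    85.3] [-5.9  1.5 -2.1] [ 0.32  0.32 -0.3 ] 0.0295
pivot in tool mm [-1.8  1.3 79.1] force in tool [ 1.  -4.7  4.2]
```

View pics/side11c.png

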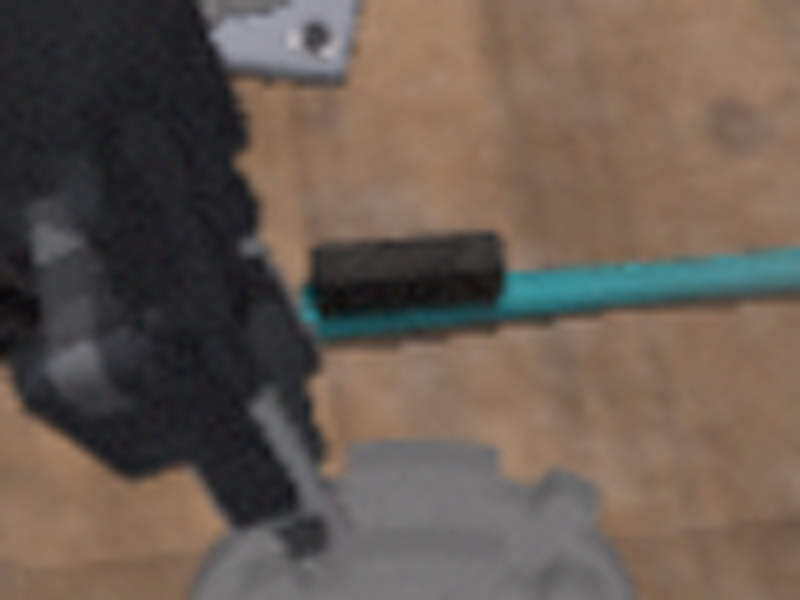

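>>> jog_arm([
  {"tx":0,"ty":0,"tz":4,"wx":0,"wy":0,"wz":0,"hand":0.2},
  {"tx":0,"ty":0,"tz":4,"wx":0,"wy":0,"wz":0,"hand":0.2},
  {"tx":0,"ty":0,"tz":3,"wx":0,"wy":0,"wz":0,"hand":0.2},
  {"tx":0,"ty":0,"tz":0,"wx":0,"wy":0,"wz":0,"hand":0.2},
  {"tx":0,"ty":0,"tz":0,"wx":0,"wy":0,"wz":0,"hand":0.2},
])

```text
clock: 12.1
position: [0.5394, 0.1646, 0.1156]
orientation: [-157.0, -0.1, 85.2]
contact_force: [-5.5, 2.2, 1.7]
width: 0.0295
```

```bash
python3 -c "
from st import *
look('12',('side',),(120,180,220,255),(240,210,340,285)); st()"
```

```text
side (240, 210, 340, 285) 8
[0.5394 0.1646 0.1156] [-1.57e+02 -1.00e-01  8.52e+01] [-5.9  2.8  0.9] [ 0.39  0.6  -0.31] 0.0294
pivot in tool mm [-1.8  1.2 68.6] force in tool [ 2.3 -5.9  1.6]
```

View pics/side12c.png

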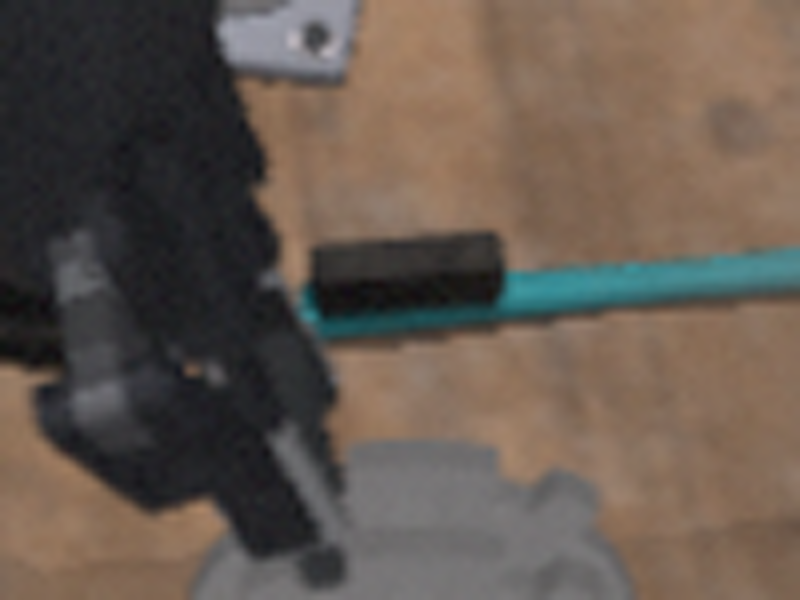

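>>> jog_arm([
  {"tx":0,"ty":0,"tz":1,"wx":0,"wy":0,"wz":0,"hand":0.2},
  {"tx":0,"ty":0,"tz":0,"wx":0,"wy":0,"wz":0,"hand":0.5},
  {"tx":0,"ty":0,"tz":0,"wx":0,"wy":0,"wz":0,"hand":0.75},
  {"tx":0,"ty":0,"tz":0,"wx":0,"wy":0,"wz":0,"hand":0.75},
  {"tx":0,"ty":0,"tz":0,"wx":0,"wy":0,"wz":0,"hand":0.75},
])

```text
clock: 12.78
position: [0.5398, 0.1644, 0.1145]
orientation: [-157.0, -0.1, 85.2]
contact_force: [-0.2, 0.7, -1.2]
width: 0.0644
```

```bash
python3 -c "
from st import *
look('13',('side',),(120,180,220,255),(240,210,340,285)); st()"
```

```text
side (240, 210, 340, 285) 8
[0.5397 0.1644 0.1144] [-1.57e+02 -1.00e-01  8.52e+01] [-0.7  0.1  1. ] [-0.06 -0.18  0.01] 0.0638
pivot in tool mm [-1.7  0.2 67.7] force in tool [ 0.  -1.  -0.7]
```

View pics/side13c.png

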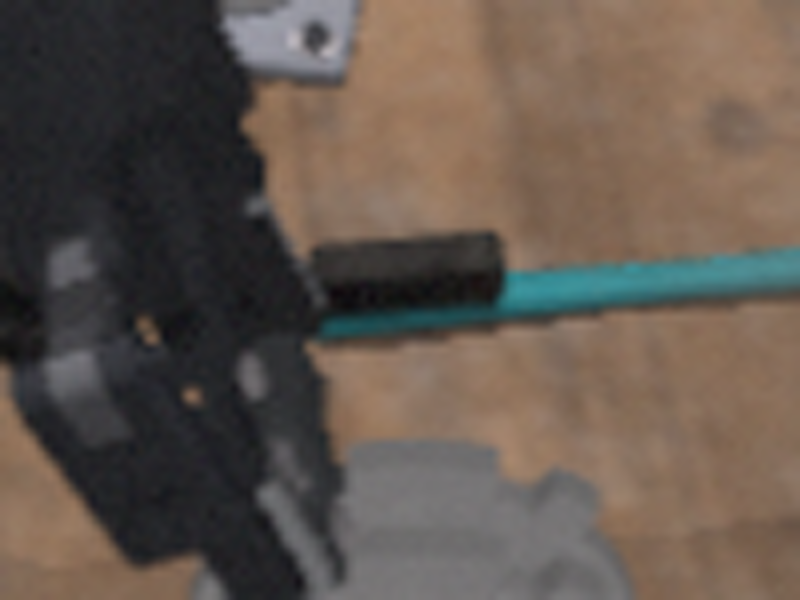

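Released. Retreat straight back along the lever's axis.

>>> jog_arm([
  {"tx":0,"ty":0,"tz":-15,"wx":0,"wy":0,"wz":0,"hand":0.75},
  {"tx":0,"ty":0,"tz":-25,"wx":0,"wy":0,"wz":0,"hand":0.75},
  {"tx":0,"ty":0,"tz":-30,"wx":0,"wy":0,"wz":0,"hand":0.75},
  {"tx":0,"ty":0,"tz":-30,"wx":0,"wy":0,"wz":0,"hand":0.75},
  {"tx":0,"ty":0,"tz":-30,"wx":0,"wy":0,"wz":0,"hand":0.75},
])

```text
clock: 13.45
position: [0.5908, 0.16, 0.2362]
orientation: [-157.1, -0.1, 85.2]
contact_force: [0.4, 0.3, -0.5]
width: 0.0644
```

Run:
```python
from st import *
st()
s=env.read_state()
for r in plan(s["position"],s["orientation"],[.40,.40,.28],[180,0,85],10): print([float(x) for x in r])
```

```text
[0.5908 0.16   0.2362] [-1.571e+02 -1.000e-01  8.520e+01] [ 0.4  0.3 -0.5] [ 0.   -0.18 -0.02] 0.0644
pivot in tool mm [ -1.7   0.4 199.8] force in tool [0.3 0.5 0.3]
[22.3, -21.0, 4.2, -2.29, -0.0, 0.02]
[22.3, -21.2, 3.3, -2.29, -0.0, 0.02]
[22.3, -21.3, 2.5, -2.29, -0.0, 0.02]
[22.3, -21.4, 1.6, -2.29, -0.0, 0.02]
[22.3, -21.5, 0.8, -2.29, -0.0, 0.02]
[22.3, -21.5, -0.1, -2.29, -0.0, 0.02]
[22.3, -21.5, -1.0, -2.29, -0.0, 0.02]
[22.3, -21.4, -1.8, -2.29, -0.0, 0.02]
[22.3, -21.4, -2.7, -2.29, -0.0, 0.02]
[22.3, -21.2, -3.5, -2.29, -0.0, 0.02]
```

>>> jog_arm([
  {"tx":20,"ty":-10,"tz":-15,"wx":-2.3,"wy":0,"wz":0,"hand":0.75},
  {"tx":22,"ty":-21,"tz":-5,"wx":-2.3,"wy":0,"wz":0,"hand":0.75},
  {"tx":22,"ty":-21,"tz":0,"wx":-2.3,"wy":0,"wz":0,"hand":0.75},
  {"tx":22,"ty":-21,"tz":0,"wx":-2.3,"wy":0,"wz":0,"hand":0.75},
  {"tx":22,"ty":-21,"tz":0,"wx":-2.3,"wy":0,"wz":0,"hand":0.75},
])

```text
clock: 14.08
position: [0.5164, 0.2762, 0.2826]
orientation: [-168.7, -0.1, 85.3]
contact_force: [0.1, 0.6, 0.4]
width: 0.0638
```

>>> jog_arm([
  {"tx":25,"ty":-30,"tz":0,"wx":-2.3,"wy":0,"wz":0,"hand":0.75},
  {"tx":25,"ty":-30,"tz":0,"wx":-2.3,"wy":0,"wz":0,"hand":0.75},
  {"tx":25,"ty":-30,"tz":0,"wx":-2.3,"wy":0,"wz":0,"hand":0.75},
  {"tx":25,"ty":-25,"tz":0,"wx":-2.3,"wy":0,"wz":0,"hand":0.75},
  {"tx":22,"ty":-20,"tz":0,"wx":-2.3,"wy":0,"wz":0,"hand":0.75},
])

```text
clock: 14.7
position: [0.3927, 0.4088, 0.2999]
orientation: [179.8, -0.2, 85.3]
contact_force: [0.0, -0.3, 0.0]
width: 0.0641
```

Run:
```python
from st import *
look("14",("side","top"),(130,150,330,300),(225,170,345,345)); st()
```

```text
top (130, 150, 330, 300) 4
side (225, 170, 345, 345) 3
[0.3916 0.4097 0.3   ] [179.9  -0.2  85.5] [ 0.3 -0.5  0. ] [-0.    0.01  0.06] 0.0641
pivot in tool mm [-235.2  140.2  247.5] force in tool [-0.4  0.4 -0.1]
```

View pics/side14c.png

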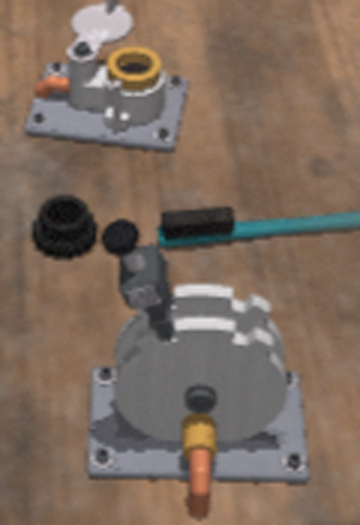

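View pics/top14c.png

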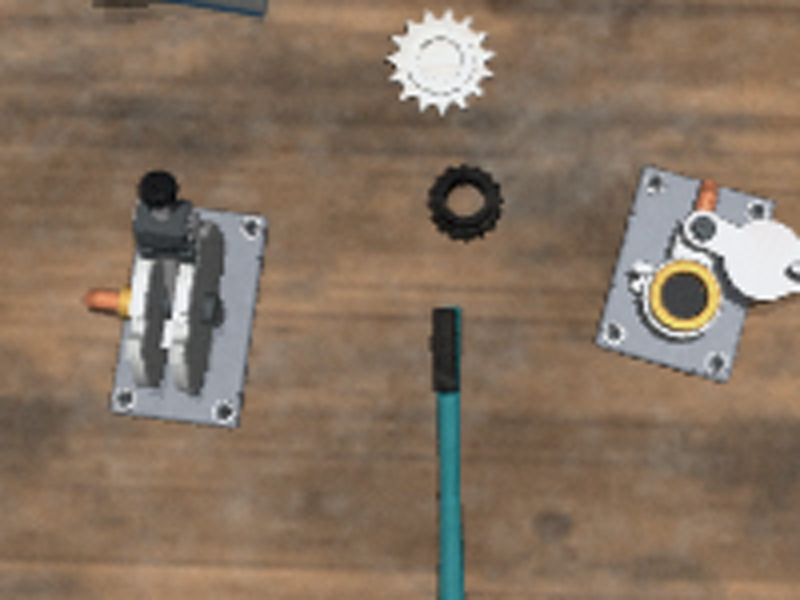

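Run:
```python
from st import *
P=np.array([.5135,.167,.052])
tiles=[]
for n,b,a in(("side0",(295,235,345,295),-.4),("side14",(250,235,300,295),.4),):
    f=8; p=cv2.resize(cv2.imread(f"pics/{n}.png")[b[1]:b[3],b[0]:b[2]],None,fx=f,fy=f,interpolation=cv2.INTER_CUBIC)
    p=cv2.convertScaleAbs(p,alpha=1.6,beta=20)
    for r in(.058,.078,.098,.113,.127):
        u=(proj("side",lev(P,-4.9,a,r)[0])-b[:2]+.5)*f; cv2.circle(p,tuple(int(v) for v in u),3,(0,0,255),-1)
    tiles.append(p)
cv2.imwrite("pics/cmp.png",np.hstack(tiles))
a=cv2.imread("pics/top0.png");b=cv2.imread("pics/top14.png")
d=cv2.absdiff(a,b).max(2)
for nm,(x0,y0,x1,y1) in dict(cup=(232,187,262,213),spr=(222,148,258,182),brush=(232,222,252,305)).items(): print(nm,d[y0:y1,x0:x1].max(),d[y0:y1,x0:x1].mean())
```

```text
cup 17 3.3692307692307693
spr 8 2.4436274509803924
brush 46 3.25
```

View pics/cmp.png

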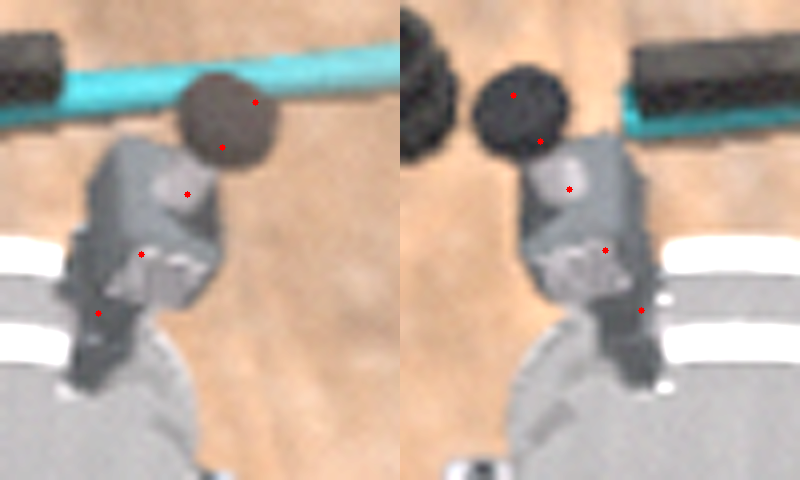

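Run:
```python
from st import *
a=cv2.imread("pics/top0.png");b=cv2.imread("pics/top14.png")
d=cv2.absdiff(a,b).max(2)[222:305,232:252]; print(np.argwhere(d>20)[:10]+[222,232],(d>20).sum())
x=cv2.cvtColor(a,6)[185:305,230:262].astype(np.float32);y=cv2.cvtColor(b,6)[185:305,230:262].astype(np.float32)
print(cv2.phaseCorrelate(x,y))
print(env.hand_in())
```

```text
[[228 237]
 [233 244]
 [238 237]
 [238 245]
 [239 237]
 [264 239]
 [275 239]
 [290 239]
 [298 246]] 9
((-0.05435281568944106, -0.023590583199592174), 0.9969624408831199)
the job is handed in; nothing more can be done
None
```

The dust cover is swung aside, the valve is open with its collar down in the far notch, and the job is handed in at about 14.8 s of the 54 s allowed.

- **Cover:** I pushed it by its ear with shut fingers to about 1.3 rad, judged from the tool's angle. In both final pictures the port mouth is wholly clear.
- **Valve:** After that I pinched the collar, lifted it about 11 mm and swung the lever until it met the far stop, at about 5 N. I lowered the collar until the spring load fell away, let go, and backed off along the lever.

**Last checks:**
- **Collar:** In the side picture it sits against the knob and gate rim just as it did at the start, mirrored, so I judge it down in the far notch. There is no direct reading of it.
- **Loose parts:** Start and end top pictures agree to about 0.05 pixel around the cup and brush. Around the sprocket the difference is only noise. Nine isolated brush-edge pixels differed, which I took as noise too.
- **Robot:** The arm is clear of everything, with a contact force of about 0 N.

**Disagreements:**
- The two cameras differed by 6–8 mm in y at the cover and about 5 mm at the valve plate, more than the stated 2 mm.
- The lever turned out about 2 mm further to +y than I had estimated. The first pinch pushed sideways with 18 N until I shifted the tool.

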